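Lay the spindle in the clamping box and close it up

TASK

The steel spindle with the square middle stands on end on the bench. Lay it down gently on its side on the bench without letting it topple, let go, take it again from above, and lay it in the two V saddles of the open clamping box. Then shut the lid fully and only after that swing the clamp arm fully down onto the lid; leave the other things on the bench where they are.

Things in the scene. Friction and masses are not known exactly. Their poses are not given: they have to be found in the camera images.
- spindle: Bright steel spindle, 0.55 kg, the only thing with a square middle; stands on end on the bench. 96 mm long: square middle 44 by 44 mm, from 28 to 68 mm above the foot, a round journal 34 mm across, 28 mm long, at each end. Origin: centre of the foot face; z along it; flats face its x and y axes. Either end may point either way. Lying on a flat, its axis is 22 mm up.
- spindle_mid (a point): Centre of the spindle, in the middle of the square, 48 mm from either end face.
- box: Clamping box, dark cast iron, fixed. Origin: centre of underside; x along the spindle bed, y towards lid hinge, z up. Base 160 (x) by 190 by 12 mm. V saddles at x = +-28 to +-42 mm under the journals. End walls: inner faces x = +-53 mm, 14 thick, y = +-65, top z = 80. Long sides open but for hinge posts (x = +-50, y = 77) and clamp bracket (x = +-19, y = -91 to -73, top z = 109).
- seat (a point): Where the spindle's centre comes to lie: midway between the saddles on the box's x = y = 0, 45 mm above the bench. Its axes are the box's.
- lid (a joint): Lid angle: 0 shut, grows as it opens; stays where left (up to 6 N at its free edge to move). Hinge line along box x at box y = 75, z = 85 mm. Cast iron plate 132 (x) by 142 by 10 mm, its mid-plane through the hinge line, pointing to -y when shut. Outer face plain from x = -40 to 30 mm; bar handle 10 mm thick at x = 42, 45 to 115 mm from the hinge, 32 mm above mid-plane; low rib at x = -52.
- lid_edge (a point): Middle of the lid's free edge (x = 0), on the outer face, 142 mm from the hinge line.
- clamp (a joint): Clamp arm angle: 0 down on the lid, pointing to box +y; grows as it swings up and away to -y; stays where left. Hinge line along box x at x = 0, y = -82, z = 102 mm of the box. Flat steel arm 20 mm wide (x), 8 mm thick, 75 mm long, with a black cross grip 22 mm in diameter, 28 mm long (along x), at its end, 82 mm from the hinge.
- clamp_end (a point): Centre of the cross grip at the end of the clamp arm.
- bush: Bystander: a plain round steel bush standing on end, 52 mm in diameter, 90 mm high; origin at the centre of its underside.
- sprayer: Bystander: a blue and white spray bottle, 68 mm in diameter, 180 mm high; origin under its centre.
- wrench: Bystander: an open-end wrench lying flat; origin at its middle.
- grinder: Bystander: a pencil grinder lying on the bench, 170 mm long, 25 mm high; origin at the front of its body.
- brush: Bystander: a hand brush lying on the bench; origin at its middle.
- tray: Bystander: an empty aluminium tray 140 by 100 by 30 mm; origin under its centre.
- plug: Bystander: a short steel cylinder standing up, 40 mm in diameter, 30 mm high; origin under its centre.

How it is judged:
By the outcome, as a careful person would: the job done as asked, in the order asked, and still so for the second after the job is handed in, with the robot touching nothing.
It also fails if it takes over 72 s, if anything falls off the work surface, if the arm or the gripper's body presses on something with over 40 N, if the wrist force passes 120 N, or if a joint passes its speed limit or range.

ROBOT

A 7-joint arm with a two-finger parallel gripper is mounted at the origin on the work surface. World frame = base frame: x ahead of the robot, y to its left, z up, the work surface at z = 0. Lengths are in mm, angles in rad, forces in N, time in s.
With the tool pointing down it reaches from about 400 to 900 mm from the base axis. Payload 5.5 kg.
Tool frame: the origin (TCP) lies on the centre line of the jaws, within the pads' length; the fingertips stand 8 mm ahead of it and the grasp point (between the pads) lies 11 mm behind it (bot.finger_overhang is the z of the fingertips in the tool frame, in mm); z points along the fingers, y is the line along which they close (so a half turn about z gives the same grasp; the last joint's range is limited). The gripper opens to 85 mm and grips with 20 to 120 N. Pads are 22 mm wide; open, the fingers measure 114 mm over their backs; the gripper's body (76 mm by 85 mm) begins 54 mm behind the grasp point. The pads swing forward as they close: fully open they stand 13 mm farther back than shut.
Start: joints at [1.537, 0.501, -0.427, 1.55, 0.221, 1.138, -0.21], TCP at [190.133, -621.57, 239.31] pointing down, gripper open.
Joint ranges: [-2.88, 2.88], [-0.31, 2.03], [-1.54, 1.56], [0.2, 2.42], [-1.41, 4.55], [0.19, 2.02], [-2.57, 2.57]. Speed limits (rad/s): [2.57, 2.57, 3.14, 3.14, 3.14, 3.14, 3.14].

INTERFACE

Orientations are given as [roll, pitch, yaw] about the fixed x, y, z axes, in that order (R = Rz(yaw) Ry(pitch) Rx(roll)).
In Python, from plant import monitor, imaging, workorder, bot gives the robot as it stands. The module is installed in compiled form; this text tells all that it offers.
- The arm moves only by the tool play_rows, never from a script. Its argument "rows" is a list that holds one entry, the list of rows, each a list of 7 numbers: the shift along the tool's x, y, z normalised to -1 to 1, where 1 is 0.02 m, then the turn, a rotation vector about the tool's x, y, z normalised to -1 to 1, where 1 is 0.12 rad, then the closure, from -1 (fully open) to 1 (shut). A call has 1 to 8 rows; each row shifts and turns the commanded pose from where the row before left it, along the tool's axes as they then stand; what a row does not reach is not made up. A row lasts 1/12 s, in which the tool goes at most 41.7 mm and 7.16 degrees, less where a joint would pass 70% of its speed; a pose out of reach is approached as far as the arm can. A call with a number of a shift or a turn outside -1 to 1 is refused whole. A call with a gripper value outside its range is refused whole. The fingers move at their own pace and stop on an object; "grip_force" is the grip in N (left out, the last holds). Time passes only in rows, so rows that do not move let the fingers close. It gives the time, the measured TCP pose, the force, the opening and the grip force at its end, in the units of the state.
- monitor.observe(): the state, without advancing time (a new reading comes with each control period).
- imaging.read_camera(name): name is "scene" or "top" or "wrist"; returns a dict with "frame" (480x640x3 uint8, blue, green, red), "camera_matrix" (3x3 intrinsics, pixels), "rvec" (rotation vector, rad) and "tvec" (3), from world to camera coordinates, as OpenCV has them. Camera axes: x right, y down, z forward; pixel columns grow to the right and rows downward; lengths in mm; the calibration is good to about 2 mm. A picture is of the moment at which its call begins. There is no depth.
- workorder.finish_job(): hands the job in; it is judged then, once.
The state is a dict: "time": time; "joints": joint angles; "qd": joint speeds; "joint_efforts": joint torques, N m; "eef_pos": TCP position; "ee_rot": TCP orientation; "contact_force": force on the tool from outside, world axes, zero at the start; "torque": the same for the moment, N m; "finger_gap": finger opening in mm; "finger_force": force on a finger pad.
Only numpy, scipy, OpenCV 4.12 (cv2) and the standard library are available. Lean on these libraries where they do the work, as an engineer would, in place of code of your own. Each camera call takes 0.05 s, during which the arm holds its last target. There are 200 camera calls.

## Working session

There is one attempt and no reset: what is moved stays moved. The work goes in short steps, Python scripts to look and compute and a tool call to move; the robot and the scene stay as the last step left them, time stands still between calls to the robot, and variables do not carry over. Pictures are saved under pics/ and viewed, at most 10 in all, crops included, and the job is handed in when it is done.

Besides the shell and the picture viewer there is one more tool, called after ">>>" as name(argument=value, ...), one argument or row to a line, values as JSON. play_rows: Moves the arm, as the interface text tells. Its arguments: {"type":"object","properties":{"rows":{"type":"array"},"grip_force":{"type":"number"}},"required":["rows"]}

```bash
mkdir -p pics; ls; python3 - <<'E'
from plant import monitor, imaging, workorder, bot
import cv2,numpy as np
print(monitor.observe(), bot.finger_overhang)
for n in ("scene","top"):
    c=imaging.read_camera(n); cv2.imwrite(f"pics/{n}0.png",c["frame"])
    R=cv2.Rodrigues(np.array(c["rvec"]))[0]
    print(n,c["camera_matrix"],(-R.T@np.array(c["tvec"]).ravel()),R.round(3))
E
```

```text
pics
{'time': 0.0, 'joints': array([ 1.53719076,  0.50185388, -0.42677465,  1.55149824,  0.22081856,
        1.13830629, -0.21030111]), 'qd': array([-2.76284373e-04, -1.02800021e-03,  6.38381222e-05,  1.73472544e-04,
        1.30432005e-04,  2.06743541e-03,  1.09223804e-03]), 'joint_efforts': array([-6.81974097e-05, -5.69519162e+01, -5.81579939e+00, -2.80941957e+01,
        1.07992737e-02,  1.21257693e-02,  9.79243673e-07]), 'eef_pos': array([ 189.83923201, -620.92098584,  238.23403658]), 'ee_rot': array([-3.13958801e+00, -3.67438752e-05,  2.96862158e-01]), 'contact_force': array([-0.19997278, -0.05469877,  0.60574255]), 'torque': array([-0.01858452,  0.0153763 , -0.01040008]), 'finger_force': 0.0, 'finger_gap': 85.39516214581893} 8.0
scene [[471.24253587   0.         320.3228353 ]
 [  0.         471.24253587 241.88861323]
 [  0.           0.           1.        ]] [1084.48885543 -278.17238913  918.10281891] [[ 0.452  0.892  0.001]
 [ 0.739 -0.374 -0.561]
 [-0.5    0.255 -0.828]]
top [[518.21653883   0.         321.10159861]
 [  0.         518.21653883 232.13365689]
 [  0.           0.           1.        ]] [ 478.62450579    3.07276038 1358.35132472] [[-0.019 -1.    -0.001]
 [-0.997  0.019 -0.076]
 [ 0.076 -0.001 -0.997]]
```

View pics/scene0.png

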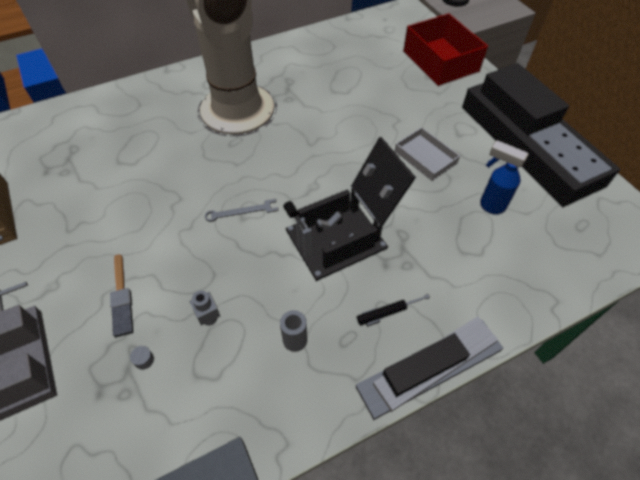

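View pics/top0.png

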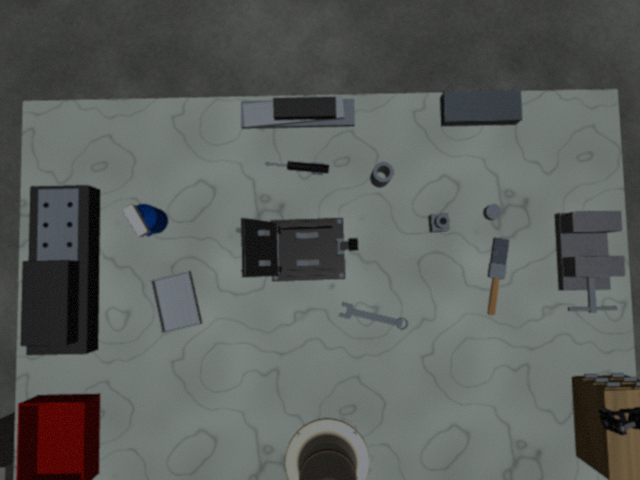

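The top view shows the spindle at (439,222), the box at about (310,248) with the lid open to the left (+Y), the clamp grip at (352,244), and the bush at (382,174). The scene view shows the spindle at (204,307) and the clamp grip at (291,209). I'll zoom in on these next.

```bash
cat > h.py <<'E'
from plant import monitor, imaging, workorder, bot
import cv2,numpy as np
from scipy.spatial.transform import Rotation as Ro
def cam(n):
    c=imaging.read_camera(n); R=cv2.Rodrigues(np.array(c["rvec"]))[0]; t=np.array(c["tvec"]).ravel()
    return c["frame"],np.array(c["camera_matrix"]),R,t
def ray(c,u,v,z):
    _,K,R,t=c; o=-R.T@t; d=R.T@np.linalg.inv(K)@np.array([u,v,1.])
    return o+d*(z-o[2])/d[2]
def proj(c,P):
    _,K,R,t=c; p=K@(R@np.array(P,float)+t); return p[:2]/p[2]
def crop(c,u0,v0,w,h,s): return cv2.resize(c[0][v0:v0+h,u0:u0+w],None,fx=s,fy=s,interpolation=cv2.INTER_CUBIC)
E
python3 - <<'E'
from h import *
T=cam("top");S=cam("scene")
a=crop(T,235,205,130,85,4.5)   # 585x382
b=crop(T,410,195,50,50,4)    # 
c=crop(S,170,270,60,60,4)
d=crop(S,270,130,150,150,4)
im=np.zeros((600,800,3),np.uint8)
im[:382,:585]=a; im[:200,590:790]=b; im[382-160:382-160+0]=0
im[205:445,560:800]=c
cv2.imwrite("pics/c1.png",im); cv2.imwrite("pics/c2.png",d)
for u,v,z in((439,222,50),(382,174,90),(492,212,30),(352,244,150)): print(ray(T,u,v,z).round(1))
print(ray(S,204,307,50).round(1))
E
```

```text
[ 598.4 -297.1   50. ]
[ 716.8 -151.2   90. ]
[ 623.5 -439.2   30. ]
[541.6 -69.2 150. ]
[ 596.4 -294.6   50. ]
```

View pics/c1.png

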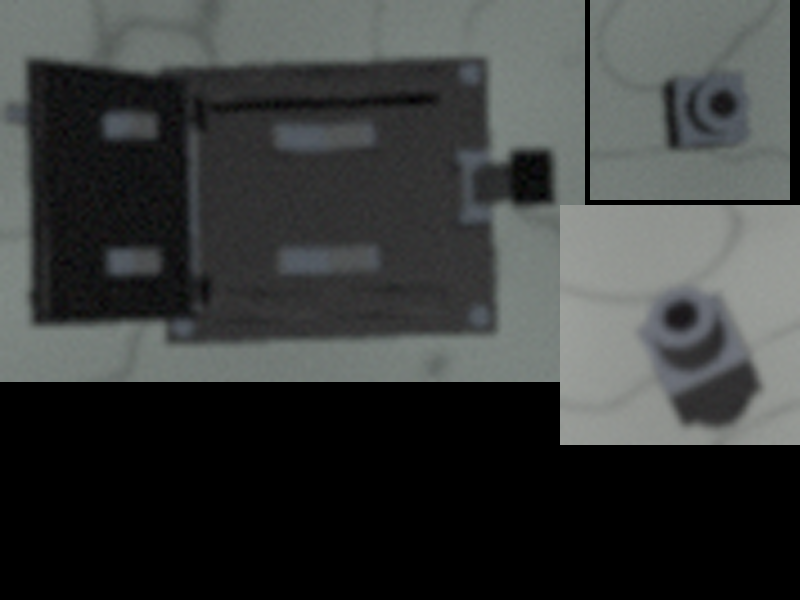

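View pics/c2.png

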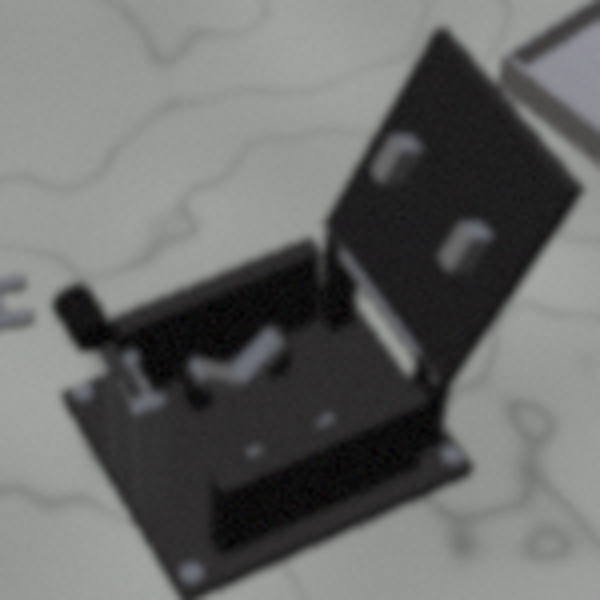

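The crops show the base corners, bolts, lid (leaning slightly past vertical), clamp grip and the spindle's hole on its top end. Next I'll compute the poses and check a guess at the arm's kinematics (xArm7-like) for reach.

```bash
cat > fk.py <<'E'
import numpy as np
from scipy.spatial.transform import Rotation as Ro
from scipy.optimize import least_squares
LO=np.array([-2.88,-.31,-1.54,.2,-1.41,.19,-2.57]);HI=np.array([2.88,2.03,1.56,2.42,4.55,2.02,2.57])
D=[(267,-np.pi/2,0,0),(0,np.pi/2,0,0)]
def fk(q,tool):
    # modified DH xArm7: alpha(i-1),a(i-1),d
    al=[0,-np.pi/2,np.pi/2,np.pi/2,np.pi/2,np.pi/2,-np.pi/2];a=[0,0,0,52.5,77.5,0,76];d=[267,0,293,0,342.5,0,tool]
    T=np.eye(4)
    for i in range(7):
        c,s=np.cos(q[i]),np.sin(q[i]);ca,sa=np.cos(al[i]),np.sin(al[i])
        T=T@np.array([[c,-s,0,a[i]],[s*ca,c*ca,-sa,-d[i]*sa],[s*sa,c*sa,ca,d[i]*ca],[0,0,0,1]])
    return T
E
python3 - <<'E'
from h import *; from fk import *
s=monitor.observe(); 
for L in (97,250): 
    T=fk(s["joints"],L); print(T[:3,3].round(1),Ro.from_matrix(T[:3,:3]).as_euler('xyz').round(3))
print(s["eef_pos"].round(1),s["ee_rot"])
T=cam("top");S=cam("scene")
q=lambda u0,v0,sc,U,V:(u0+(U+.5)/sc-.5,v0+(V+.5)/sc-.5)
t=lambda U,V:q(235,205,4.5,U,V); s2=lambda U,V:q(270,130,4,U,V)
obs=[(T,t(487,58),(80,-95,12)),(T,t(495,330),(-80,-95,12)),(T,t(168,342),(-80,95,12)),
(S,s2(64,398),(-80,-95,12)),(S,s2(190,600),(80,-95,12)),(S,s2(472,468),(80,95,12))]
def W(p,P): c,n=np.cos(p[2]),np.sin(p[2]); return [p[0]+c*P[0]-n*P[1],p[1]+n*P[0]+c*P[1],P[2]]
f=lambda p:np.concatenate([proj(c,W(p,P))-np.array(o) for c,o,P in obs])
r=least_squares(f,[540,10,0],x_scale=[1,1,.01]);B=r.x
print("box",B.round(4),r.fun.round(2))
for c in(T,S):
    rr=least_squares(lambda p:np.concatenate([proj(k,W(p,P))-np.array(o) for k,o,P in obs if k is c]),B,x_scale=[1,1,.01]);print("  single",rr.x.round(3))
print("top bolts mid z~14",(ray(T,*t(471,74),14)+ray(T,*t(183,328),14))/2)
lid=lambda th,x,r:(x,75-r*np.cos(th),85+r*np.sin(th))
lo=[(S,s2(443,28),-66),(S,s2(582,188),66),(T,t(30,60),66),(T,t(36,322),-66)]
for k in lo: 
    rr=least_squares(lambda th:proj(k[0],W(B,lid(th[0],k[2],142)))-np.array(k[1]),[1.8]);print("lid",rr.x,rr.fun.round(1))
cl=lambda th:(0,-82+82*np.cos(th),102+82*np.sin(th))
for k in((T,t(532,177)),(S,s2(80,316))):
    rr=least_squares(lambda th:proj(k[0],W(B,cl(th[0])))-np.array(k[1]),[2.]);print("clamp",rr.x,rr.fun.round(1))
a=lambda U,V:q(410,195,4,U-590,V); b=lambda U,V:q(170,270,4,U-560,V-205)
print("spindle top",ray(T,*a(722,103),96),ray(S,*b(681,316),96))
print("sq T",[ray(T,*a(*k),68).round(1) for k in((675,77),(682,148),(746,143))])
print("sq S",[ray(S,*b(*k),68).round(1) for k in((640,332),(672,398),(752,352))])
E
```

```text
[216.4 548.1 312.5] [-3.137  0.04   1.266]
[213.9 542.5 159.6] [-3.137  0.04   1.266]
[ 189.9 -621.2  238.7] [-3.14040279e+00 -4.01609231e-05  2.96790096e-01]
box [5.407427e+02 3.961380e+01 2.030000e-02] [-0.6  -1.56  0.26 -0.56 -0.44 -0.31 -1.22 -1.51 -1.31  0.01  1.   -0.7 ]
  single [5.38939e+02 3.87380e+01 1.10000e-02]
  single [5.42586e+02 3.96810e+01 2.70000e-02]
top bolts mid z~14 [537.54385494  38.63862141  14.        ]
lid [2.04000527] [ 0.  -0.8]
lid [2.02919756] [0.  0.2]
lid [2.03482896] [-0.1 -1.2]
lid [2.03868052] [0.  0.1]
clamp [1.90667055] [-0.  -1.2]
clamp [1.90435156] [0.7 1.1]
spindle top [ 598.01808902 -295.53578474   96.        ] [ 598.83921321 -294.10032736   96.        ]
sq T [array([ 617.6, -273.4,   68. ]), array([ 572.9, -276.2,   68. ]), array([ 575.3, -316.2,   68. ])]
sq S [array([ 581.6, -315.9,   68. ]), array([ 623.4, -313.2,   68. ]), array([ 617.5, -269.6,   68. ])]
```

>>> play_rows(
  rows=[
    [[0.97,-0.39,0,0,0,0,-1],[0.97,-0.39,0,0,0,0,-1],[0.97,-0.39,0,0,0,0,-1],[0.97,-0.39,0,0,0,0,-1],[0.97,-0.39,0,0,0,0,-1],[0.97,-0.39,0,0,0,0,-1],[0.97,-0.39,0,0,0,0,-1],[0.97,-0.39,0,0,0,0,-1]],
  ],
)

```text
time: 0.97
eef_pos: [321.0, -515.8, 239.3]
ee_rot: [3.142, 0.0, 0.297]
contact_force: [0.0, -0.1, 0.1]
finger_gap: 85.3
finger_force: 0.0
```

```bash
cat > st.py <<'E'
from h import *
s=monitor.observe()
print(round(s["time"],2),s["joints"].round(3),s["eef_pos"].round(1),s["ee_rot"].round(3),s["contact_force"].round(1),round(s["finger_gap"],1),round(s["finger_force"],1))
E
python3 st.py
```

```text
0.97 [ 1.334  0.432 -0.481  1.661  0.219  1.101 -0.482] [ 321.  -515.8  239.3] [3.142 0.    0.297] [ 0.  -0.1  0.1] 85.3 0.0
```

>>> play_rows(
  rows=[
    [[0.97,-0.385,0,0,0,0,-1],[0.97,-0.385,0,0,0,0,-1],[0.97,-0.385,0,0,0,0,-1],[0.97,-0.385,0,0,0,0,-1],[0.97,-0.385,0,0,0,0,-1],[0.97,-0.385,0,0,0,0,-1],[0.97,-0.385,0,0,0,0,-1],[0.97,-0.385,0,0,0,0,-1]],
  ],
)

```text
time: 1.63
eef_pos: [451.4, -411.5, 239.3]
ee_rot: [3.142, 0.0, 0.297]
contact_force: [0.7, -1.1, 0.2]
finger_gap: 85.4
finger_force: 0.0
```

>>> play_rows(
  rows=[
    [[0.97,-0.385,0,0,0,0,-1],[0.97,-0.385,0,0,0,0,-1],[0.97,-0.385,0,0,0,0,-1],[0.97,-0.385,0,0,0,0,-1],[0.97,-0.385,0,0,0,0,-1],[0.97,-0.385,0,0,0,0,-1],[0.97,-0.385,0,0,0,0,-1],[0.97,-0.385,0,0,0,0,-1]],
  ],
)

```text
time: 2.3
eef_pos: [581.7, -307.2, 239.2]
ee_rot: [-3.142, 0.0, 0.297]
contact_force: [-0.0, 0.0, 0.5]
finger_gap: 85.2
finger_force: 0.0
```

>>> play_rows(
  rows=[
    [[0.97,-0.385,0,0,0,0,-1],[0,0,0,0,0,-0.933,-1],[0,0,0,0,0,-0.933,-1],[0,0,0,0,0,-0.933,-1],[0,0,0,0,0,-0.933,-1],[0,0,0,0,0,-0.933,-1],[0,0,0,0,0,-0.933,-1],[0,0,0,0,0,-0.933,-1]],
  ],
)

```text
time: 2.97
eef_pos: [597.3, -294.9, 239.2]
ee_rot: [-3.141, 0.0, 1.086]
contact_force: [0.2, 0.9, -0.6]
finger_gap: 85.2
finger_force: 0.0
```

>>> play_rows(
  rows=[
    [[0,0,0,0,0,-0.933,-1],[0,0,0,0,0,-0.933,-1],[0,0,0,0,0,-0.933,-1],[0,0,0,0,0,-0.933,-1],[0,0,0,0,0,-0.933,-1],[0,0,0,0,0,0,-1]],
  ],
)

```text
time: 3.47
eef_pos: [597.2, -295.1, 239.0]
ee_rot: [-3.141, -0.0, 1.644]
contact_force: [-0.1, -0.3, 0.5]
finger_gap: 85.3
finger_force: 0.0
```

```bash
python3 st.py; python3 - <<'E'
from h import *
c=cam("wrist"); cv2.imwrite("pics/w1.png",c[0]); print(c[1].round(1),(-c[2].T@c[3]).round(1),c[2].round(3))
for P in ((598,-294.5,96),(620,-272,68),(576,-317,68)): print(proj(c,P).round(1))
E
```

```text
3.47 [ 0.967  0.633 -0.832  1.496  0.483  1.227  0.141] [ 597.2 -295.1  239. ] [-3.141 -0.     1.644] [-0.1 -0.3  0.5] 85.3 0.0
[[347.1   0.  313.3]
 [  0.  347.1 238.7]
 [  0.    0.    1. ]] [ 592.  -216.4  373.2] [[ 0.997  0.073 -0.   ]
 [ 0.07  -0.949  0.307]
 [ 0.022 -0.306 -0.952]]
[313.8 226.1]
[340.3 194.9]
[288.2 239.5]
```

View pics/w1.png

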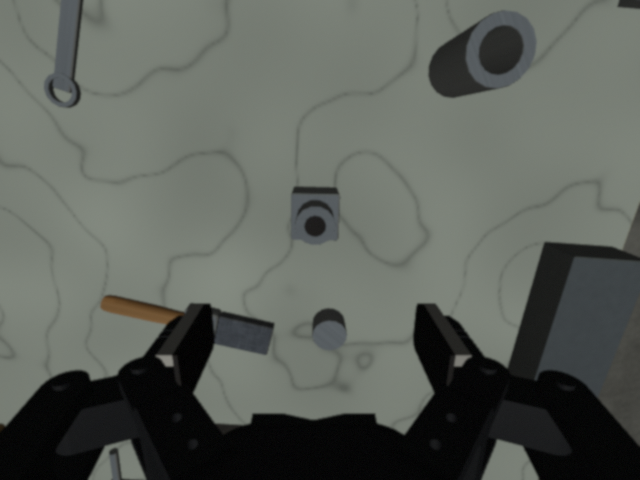

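The wrist view shows the spindle centred at (315,225) and its flats square to the jaws, with the plug at (329,328) and the bush at (500,50). I'll back off towards +Y and then tilt.

>>> play_rows(
  rows=[
    [[0.952,0.095,0,0,0,0,-1],[0.952,0,0,0,0,0,-1],[0.952,0,0,0,0,0,-1],[0.952,0,0,0,0,0,-1],[0.952,0,0,0,0,0,-1]],
  ],
)

```text
time: 3.93
eef_pos: [592.5, -198.9, 239.4]
ee_rot: [3.142, 0.0, 1.636]
contact_force: [0.5, 0.9, -0.4]
finger_gap: 85.5
finger_force: 0.0
```

>>> play_rows(
  rows=[
    [[0,0,0,0,-0.909,0,-1],[0,0,0,0,-0.909,0,-1],[0,0,0,0,-0.909,0,-1],[0,0,0,0,-0.909,0,-1],[0,0,0,0,-0.909,0,-1],[0,0,0,0,-0.909,0,-1],[0,0,0,0,-0.909,0,-1],[0,0,0,0,-0.909,0,-1]],
  ],
)

```text
time: 4.6
eef_pos: [593.5, -198.8, 240.9]
ee_rot: [3.131, 0.878, 1.631]
contact_force: [-0.0, -0.9, -1.3]
finger_gap: 85.5
finger_force: 0.0
```

>>> play_rows(
  rows=[
    [[0.7,0,0.58,0,0,0,-1],[0.7,0,0.58,0,0,0,-1],[0.7,0,0.58,0,0,0,-1],[0.7,0,0.58,0,0,0,-1],[0,0,0,0,0,0,-1]],
  ],
)

```text
time: 5.02
eef_pos: [590.7, -199.1, 163.0]
ee_rot: [-3.137, 0.871, 1.642]
contact_force: [-0.7, -0.4, -0.8]
finger_gap: 85.3
finger_force: 0.0
```

```bash
cat > to.py <<'E'
# offset of a world point from the TCP, in tool axes
import sys; from h import *
s=monitor.observe(); R=Ro.from_euler('xyz',s["ee_rot"]).as_matrix()
P=np.array(list(map(float,sys.argv[1:4]))); print("z axis",R[:,2].round(3),"x axis",R[:,0].round(3),"tool-frame delta mm",(R.T@(P-s["eef_pos"])).round(1))
E
python3 st.py; python3 to.py 599 -294 48
```

```text
5.02 [ 0.246  0.678 -0.538  1.861  1.255  1.343 -0.917] [ 590.7 -199.1  163. ] [-3.137  0.871  1.642] [-0.7 -0.4 -0.8] 85.3 0.0
z axis [ 0.05  -0.763 -0.644] x axis [-0.046  0.642 -0.765] tool-frame delta mm [ 26.6   2.2 146.9]
```

>>> play_rows(
  rows=[
    [[0.665,0.11,0,0,0,0,-1],[0.665,0,0,0,0,0,-1],[0,0,1,0,0,0,-1],[0,0,1,0,0,0,-1],[0,0,1,0,0,0,-1],[0,0,1,0,0,0,-1],[0,0,0.6,0,0,0,-1],[0,0,0,0,0,0,-1]],
  ],
)

```text
time: 5.68
eef_pos: [597.3, -254.5, 85.9]
ee_rot: [-3.139, 0.874, 1.639]
contact_force: [0.2, 0.6, -0.6]
finger_gap: 85.2
finger_force: 0.0
```

```bash
python3 st.py; python3 to.py 599 -294 48; python3 - <<'E'
from h import *
c=cam("wrist"); cv2.imwrite("pics/w2.png",c[0])
print(proj(c,(599,-294,96)))
E
```

```text
5.68 [ 0.285  0.803 -0.464  1.858  1.386  1.249 -0.994] [ 597.3 -254.5   85.9] [-3.139  0.874  1.639] [ 0.2  0.6 -0.6] 85.2 0.0
z axis [ 0.05  -0.765 -0.642] x axis [-0.043  0.641 -0.767] tool-frame delta mm [ 3.6 -0.9 54.6]
[310.52330015 348.35582552]
```

View pics/w2.png

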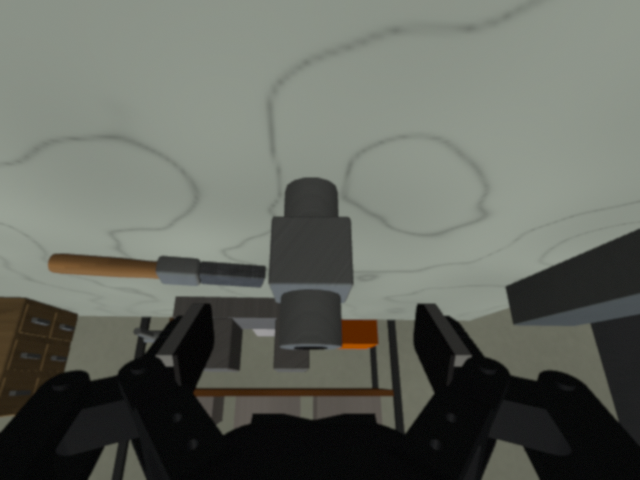

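The spindle sits midway between the open fingers, its square at about (311,250). I'll move in and close.

>>> play_rows(
  rows=[
    [[0.18,-0.05,0.9,0,0,0,-1],[0,0,0.9,0,0,0,-1],[0,0,0.7,0,0,0,-1],[0,0,0.55,0,0,0,-1],[0,0,0,0,0,0,-1],[0,0,0,0,0,0,-1]],
  ],
)

```text
time: 6.23
eef_pos: [600.1, -297.4, 44.8]
ee_rot: [-3.14, 0.873, 1.64]
contact_force: [0.6, 0.3, -0.1]
finger_gap: 85.7
finger_force: 0.0
```

>>> play_rows(
  rows=[
    [[0,0,0,0,0,0,-0.6],[0,0,0,0,0,0,-0.3],[0,0,0,0,0,0,-0.1],[0,0,0,0,0,0,0],[0,0,0,0,0,0,0.1],[0,0,0,0,0,0,0.2],[0,0,0,0,0,0,0.4],[0,0,0,0,0,0,1]],
  ],
  grip_force=60,
)

```text
time: 6.9
eef_pos: [600.5, -296.2, 45.8]
ee_rot: [3.142, 0.873, 1.64]
contact_force: [-3.5, 2.8, 6.2]
finger_gap: 43.4
finger_force: 60.0
```

>>> play_rows(
  rows=[
    [[0,0,0,0,0,0,1],[0,0,0,0,0,0,1],[0,0,0,0,0,0,1],[0,0,0,0,0,0,1],[0,0,0,0,0,0,1],[0,0,0,0,0,0,1]],
  ],
)

```text
time: 7.4
eef_pos: [600.6, -296.2, 45.8]
ee_rot: [3.142, 0.873, 1.64]
contact_force: [-4.1, 2.8, 5.7]
finger_gap: 43.5
finger_force: 60.0
```

```bash
python3 st.py; python3 to.py 599 -294 48
```

```text
7.4 [ 0.323  0.869 -0.418  1.843  1.469  1.188 -1.021] [ 600.6 -296.2   45.8] [3.142 0.873 1.64 ] [-4.1  2.8  5.7] 43.5 60.0
z axis [ 0.053 -0.764 -0.642] x axis [-0.045  0.641 -0.766] tool-frame delta mm [-0.2 -1.4 -3.2]
```

>>> play_rows(
  rows=[
    [[-0.3,0,-0.25,0,0,0,1],[-0.6,0,-0.5,0,0,0,1],[-0.6,0,-0.5,0,0,0,1],[-0.6,0,-0.5,0,0,0,1],[-0.6,0,-0.5,0,0,0,1],[0,0,0,0,0,0,1]],
  ],
)

```text
time: 7.9
eef_pos: [602.3, -296.8, 118.2]
ee_rot: [3.135, 0.873, 1.636]
contact_force: [1.0, 0.0, -4.5]
finger_gap: 43.6
finger_force: 61.5
```

>>> play_rows(
  rows=[
    [[0,0,0,0,0.818,0,1],[0,0,0,0,0.818,0,1],[0,0,0,0,0.818,0,1],[0,0,0,0,0.818,0,1],[0,0,0,0,0.818,0,1],[0,0,0,0,0.818,0,1],[0,0,0,0,0.818,0,1],[0,0,0,0,0.818,0,1]],
  ],
)

```text
time: 8.57
eef_pos: [600.1, -297.2, 115.2]
ee_rot: [3.141, 0.083, 1.641]
contact_force: [-0.5, 0.0, -5.5]
finger_gap: 43.3
finger_force: 61.3
```

```bash
python3 st.py
```

```text
8.57 [ 0.914  0.753 -0.788  1.622  0.7    1.026 -0.043] [ 600.1 -297.2  115.2] [3.141 0.083 1.641] [-0.5  0.  -5.5] 43.3 61.3
```

>>> play_rows(
  rows=[
    [[0,0,0,0,0.818,0,1],[0,0,0,0,0.818,0,1],[0,0,0,0,0.818,0,1],[0,0,0,0,0.818,0,1],[0,0,0,0,0.818,0,1],[0,0,0,0,0.818,0,1],[0,0,0,0,0.818,0,1],[0,0,0,0,0.818,0,1]],
  ],
)

```text
time: 9.23
eef_pos: [599.6, -299.0, 113.6]
ee_rot: [-3.139, -0.7, 1.637]
contact_force: [0.1, -0.1, -4.8]
finger_gap: 43.8
finger_force: 61.5
```

```bash
python3 st.py; python3 - <<'E'
from h import *
c=cam("scene"); s=monitor.observe(); u,v=proj(c,s["eef_pos"]).astype(int); print(u,v)
cv2.imwrite("pics/s2.png",crop(c,max(u-80,0),max(v-80,0),160,150,4))
E
```

```text
9.23 [ 1.135  1.173 -0.976  1.165  0.265  1.489  0.412] [ 599.6 -299.   113.6] [-3.139 -0.7    1.637] [ 0.1 -0.1 -4.8] 43.8 61.5
194 295
```

View pics/s2.png

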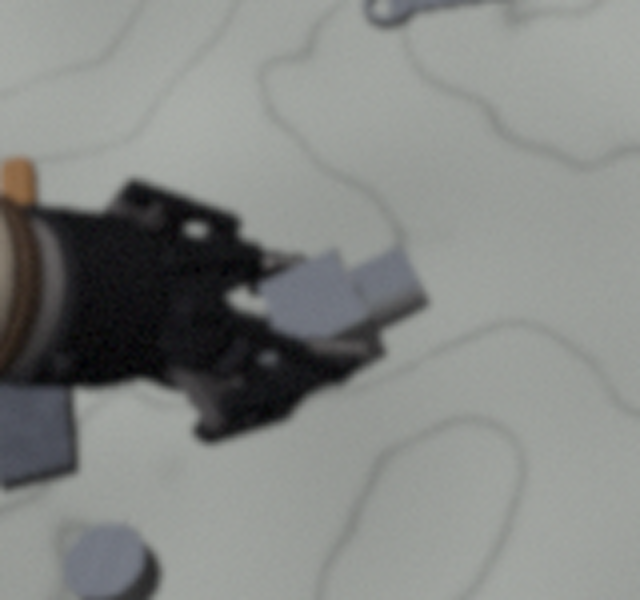

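The spindle is level in the grip, clear of the plug at (110,560) and the brush. I'll lower it.

>>> play_rows(
  rows=[
    [[-0.515,0,0.612,0,0,0,1],[-0.515,0,0.612,0,0,0,1],[-0.515,0,0.612,0,0,0,1],[-0.515,0,0.612,0,0,0,1],[-0.4,0,0.475,0,0,0,1],[-0.115,0,0.137,0,0,0,1],[0,0,0,0,0,0,1]],
  ],
)

```text
time: 9.87
eef_pos: [600.0, -296.3, 34.0]
ee_rot: [-3.139, -0.698, 1.64]
contact_force: [-0.2, 0.1, -4.5]
finger_gap: 43.6
finger_force: 61.9
```

>>> play_rows(
  rows=[
    [[-0.064,0,0.077,0,0,0,1],[-0.064,0,0.077,0,0,0,1],[-0.064,0,0.077,0,0,0,1],[-0.064,0,0.077,0,0,0,1],[0,0,0,0,0,0,1]],
  ],
)

```text
time: 10.28
eef_pos: [600.6, -297.3, 27.3]
ee_rot: [-3.141, -0.698, 1.64]
contact_force: [-0.0, -0.1, -4.7]
finger_gap: 43.5
finger_force: 61.9
```

```bash
python3 st.py
```

```text
10.28 [ 1.118  1.269 -0.933  1.166  0.313  1.402  0.453] [ 600.6 -297.3   27.3] [-3.141 -0.698  1.64 ] [-0.  -0.1 -4.7] 43.5 61.9
```

>>> play_rows(
  rows=[
    [[-0.048,0,0.058,0,0,0,1],[-0.048,0,0.058,0,0,0,1],[-0.048,0,0.058,0,0,0,1],[0,0,0,0,0,0,1]],
  ],
)

```text
time: 10.62
eef_pos: [600.4, -297.1, 22.5]
ee_rot: [-3.141, -0.698, 1.64]
contact_force: [0.5, -0.9, -4.9]
finger_gap: 43.7
finger_force: 61.9
```

>>> play_rows(
  rows=[
    [[-0.032,0,0.038,0,0,0,1],[0,0,0,0,0,0,1],[0,0,0,0,0,0,1]],
  ],
)

```text
time: 10.87
eef_pos: [600.6, -297.1, 21.9]
ee_rot: [-3.142, -0.698, 1.64]
contact_force: [-0.8, -0.7, -4.4]
finger_gap: 43.0
finger_force: 61.9
```

>>> play_rows(
  rows=[
    [[-0.032,0,0.038,0,0,0,1],[0,0,0,0,0,0,1],[0,0,0,0,0,0,1]],
  ],
)

```text
time: 11.12
eef_pos: [600.8, -297.1, 21.3]
ee_rot: [3.141, -0.698, 1.641]
contact_force: [-0.4, -0.5, -2.3]
finger_gap: 43.2
finger_force: 61.9
```

Contact is starting, so I'll go down slightly more.

>>> play_rows(
  rows=[
    [[-0.025,0,0.03,0,0,0,1],[0,0,0,0,0,0,1],[0,0,0,0,0,0,1]],
  ],
)

```text
time: 11.37
eef_pos: [600.8, -297.1, 21.2]
ee_rot: [3.141, -0.698, 1.641]
contact_force: [-2.1, -1.4, 3.1]
finger_gap: 43.4
finger_force: 62.3
```

>>> play_rows(
  rows=[
    [[-0.02,0,0.023,0,0,0,1],[0,0,0,0,0,0,1],[0,0,0,0,0,0,1]],
  ],
)

```text
time: 11.62
eef_pos: [600.9, -297.1, 21.2]
ee_rot: [3.141, -0.699, 1.641]
contact_force: [-2.6, -1.2, 6.6]
finger_gap: 42.8
finger_force: 62.6
```

>>> play_rows(
  rows=[
    [[0,0,0,0,0,0,0],[0,0,0,0,0,0,-0.3],[0,0,0,0,0,0,-0.6],[0,0,0,0,0,0,-1],[0,0,0,0,0,0,-1],[0,0,0,0,0,0,-1],[0,0,0,0,0,0,-1]],
  ],
)

```text
time: 12.2
eef_pos: [600.7, -297.0, 19.3]
ee_rot: [-3.142, -0.698, 1.64]
contact_force: [0.1, -0.2, -0.6]
finger_gap: 85.2
finger_force: 0.0
```

>>> play_rows(
  rows=[
    [[0,0,-0.3,0,0,0,-1],[0,0,-1,0,0,0,-1],[0,0,-1,0,0,0,-1],[0,0,-1,0,0,0,-1],[0,0,-1,0,0,0,-1],[0,0,-1,0,0,0,-1],[0,0,-1,0,0,0,-1],[0,0,-1,0,0,0,-1]],
  ],
)

```text
time: 12.87
eef_pos: [607.2, -391.6, 132.7]
ee_rot: [3.141, -0.698, 1.641]
contact_force: [0.9, -0.1, -0.8]
finger_gap: 85.5
finger_force: 0.0
```

>>> play_rows(
  rows=[
    [[0,0,0,0,-0.97,0,-1],[0,0,0,0,-0.97,0,-1],[0,0,0,0,-0.97,0,-1],[0,0,0,0,-0.97,0,-1],[0,0,0,0,-0.97,0,-1],[0,0,0,0,-0.97,0,-1],[0,0,0,0,0,0,-1]],
  ],
)

```text
time: 13.45
eef_pos: [609.1, -382.7, 134.0]
ee_rot: [3.14, 0.003, 1.651]
contact_force: [1.8, 2.3, -0.1]
finger_gap: 85.5
finger_force: 0.0
```

```bash
python3 st.py; python3 to.py 600.9 -294 60; python3 - <<'E'
from h import *
c=cam("wrist"); cv2.imwrite("pics/w3.png",c[0]); 
for P in ((600.9,-294,44),(600.9,-246,22),(600.9,-342,22)): print(proj(c,P).round(1))
E
```

```text
13.45 [ 1.015  0.837 -0.813  1.43   0.637  1.145  0.185] [ 609.1 -382.7  134. ] [3.140e+00 3.000e-03 1.651e+00] [ 1.8  2.3 -0.1] 85.5 0.0
z axis [ 0.002 -0.003 -1.   ] x axis [-0.08   0.997 -0.003] tool-frame delta mm [89.3 -1.2 73.8]
[310.5 108.4]
[316.8  27.9]
[305.4 182. ]
```

View pics/w3.png

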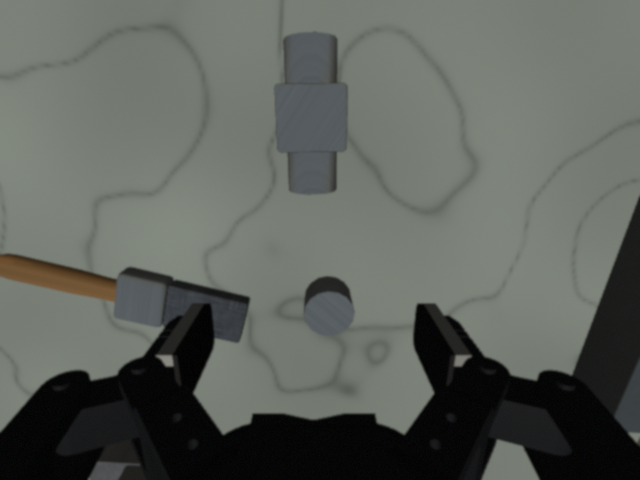

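The spindle lies on a flat, with its square centre at about (311,117); nothing else has moved. I'll measure its centre and regrasp from above.

```bash
python3 - <<'E'
from h import *
c=cam("wrist"); 
p=ray(c,311.5,117,44); print(p); s=monitor.observe(); R=Ro.from_euler('xyz',s["ee_rot"]).as_matrix()
print(R.T@(p-s["eef_pos"]), R.T@(np.array([*p[:2],17])-s["eef_pos"]))
print(ray(c,310.5,33,39),ray(c,312.5,193,22))
E
```

```text
[ 601.48595176 -301.30647172   44.        ]
[ 8.75928994e+01 -3.74852365e-02  8.88926244e+01] [ 8.75960459e+01 -4.34780801e-02  1.15892624e+02]
[ 597.36107128 -255.28873335   39.        ] [ 605.96546803 -351.754796     22.        ]
```

>>> play_rows(
  rows=[
    [[0.86,0,0,0,0,0,-1],[0.86,0,0,0,0,0,-1],[0.86,0,0,0,0,0,-1],[0.86,0,0,0,0,0,-1],[0.86,0,0,0,0,0,-1],[0,0,0,0,0,0,-1]],
  ],
)

```text
time: 14.05
eef_pos: [601.7, -302.0, 131.2]
ee_rot: [-3.141, -0.004, 1.642]
contact_force: [0.5, 2.4, 0.4]
finger_gap: 85.3
finger_force: 0.0
```

>>> play_rows(
  rows=[
    [[0,0,0.9,0,0,0,-1],[0,0,0.9,0,0,0,-1],[0,0,0.9,0,0,0,-1],[0,0,0.9,0,0,0,-1],[0,0,0.9,0,0,0,-1],[0,0,0.8,0,0,0,-1],[0,0,0.4,0,0,0,-1],[0,0,0,0,0,0,-1]],
  ],
)

```text
time: 14.72
eef_pos: [599.6, -305.1, 14.5]
ee_rot: [-3.138, -0.002, 1.639]
contact_force: [-1.3, -0.9, -0.7]
finger_gap: 85.5
finger_force: 0.0
```

>>> play_rows(
  rows=[
    [[0,0,0,0,0,0,-0.6],[0,0,0,0,0,0,-0.3],[0,0,0,0,0,0,0],[0,0,0,0,0,0,0.2],[0,0,0,0,0,0,1],[0,0,0,0,0,0,1],[0,0,0,0,0,0,1],[0,0,0,0,0,0,1]],
  ],
  grip_force=60,
)

```text
time: 15.38
eef_pos: [602.1, -305.3, 19.0]
ee_rot: [3.14, 0.002, 1.64]
contact_force: [-1.4, 0.0, 7.3]
finger_gap: 43.7
finger_force: 62.5
```

>>> play_rows(
  rows=[
    [[0,0,-0.2,0,0,0,1],[0,0,-0.8,0,0,0,1],[0,0,-1,0,0,0,1],[0,0,-1,0,0,0,1],[0,0,-1,0,0,0,1],[0,0,-1,0,0,0,1],[0,0,-1,0,0,0,1],[0,0,-1,0,0,0,1]],
  ],
)

```text
time: 16.05
eef_pos: [600.5, -304.5, 158.7]
ee_rot: [-3.141, 0.0, 1.641]
contact_force: [0.9, -0.9, -4.8]
finger_gap: 43.4
finger_force: 61.6
```

```bash
python3 st.py; python3 - <<'E'
from h import *
c=cam("wrist"); cv2.imwrite("pics/w4.png",c[0][:300,200:440])
s=monitor.observe();R=Ro.from_euler('xyz',s["ee_rot"]).as_matrix()
for P in ((0,0,-8),(48,0,-8),(-48,0,-8)):print(proj(c,s["eef_pos"]+R@np.array(P)).round(1))
E
```

```text
16.05 [ 0.982  0.747 -0.849  1.544  0.6    1.128  0.071] [ 600.5 -304.5  158.7] [-3.141  0.     1.641] [ 0.9 -0.9 -4.8] 43.4 61.6
[318.1 334.2]
[318.7 218.6]
[317.6 427.8]
```

View pics/w4.png

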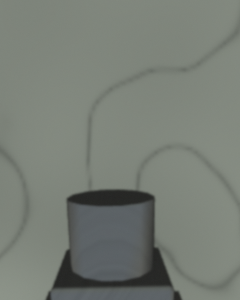

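```bash
python3 - <<'E'
from h import *
c=cam("wrist"); s=monitor.observe();R=Ro.from_euler('xyz',s["ee_rot"]).as_matrix()
for X in (46,48,50,52,54,56):
  print(X,[proj(c,s["eef_pos"]+R@np.array((X,0,z))).round(1) for z in (-20,14)])
g=c[0].mean(2); print(g[180:215,310].round(0))
print("square front top edge",[ (X,proj(c,s["eef_pos"]+R@np.array((X,0,-25))).round(1)[1]) for X in(20,24,28)]); print(g[270:300,310].round())
E
```

```text
46 [array([312.8, 226.5]), array([313. , 205.4])]
48 [array([312.8, 221. ]), array([313. , 200.9])]
50 [array([312.8, 215.3]), array([313. , 196.4])]
52 [array([312.8, 209.6]), array([313. , 191.8])]
54 [array([312.8, 203.9]), array([313. , 187.3])]
56 [array([312.8, 198. ]), array([313. , 182.6])]
[127. 127. 126. 127. 127. 127. 127. 125. 114.  89.  58.  42.  39.  38.
  37.  38.  38.  38.  36.  38.  38.  39.  38.  38.  41.  56.  76.  90.
  95.  97.  97.  98.  98.  97.  97.]
square front top edge [(20, np.float64(300.7)), (24, np.float64(290.5)), (28, np.float64(280.1))]
[95. 94. 93. 91. 93. 92. 94. 95. 95. 92. 81. 61. 45. 40. 41. 44. 54. 68.
 81. 91. 94. 94. 95. 95. 94. 96. 96. 96. 97. 97.]
```

>>> play_rows(
  rows=[
    [[0.964,-0.086,-0.65,0,0,0,1],[0.964,-0.086,-0.65,0,0,0,1],[0.964,-0.086,-0.65,0,0,0,1],[0.964,-0.086,-0.65,0,0,0,1],[0.964,-0.086,-0.65,0,0,0,1],[0.964,-0.086,-0.65,0,0,0,1],[0.964,-0.086,-0.65,0,0,0,1],[0.964,-0.086,-0.65,0,0,0,1]],
  ],
)

```text
time: 16.82
eef_pos: [575.4, -150.9, 260.5]
ee_rot: [-3.139, -0.0, 1.641]
contact_force: [1.0, -0.1, -3.5]
finger_gap: 43.7
finger_force: 62.0
```

>>> play_rows(
  rows=[
    [[0.964,-0.086,0,0,0,-0.974,1],[0,0,0,0,0,-0.974,1],[0,0,0,0,0,-0.974,1],[0,0,0,0,0,-0.974,1],[0,0,0,0,0,-0.974,1],[0,0,0,0,0,-0.974,1],[0,0,0,0,0,-0.974,1],[0,0,0,0,0,-0.974,1]],
  ],
)

```text
time: 17.48
eef_pos: [572.7, -132.9, 260.0]
ee_rot: [-3.14, -0.001, 2.581]
contact_force: [0.1, 0.8, -4.3]
finger_gap: 43.3
finger_force: 61.9
```

>>> play_rows(
  rows=[
    [[0,0,0,0,0,-0.974,1],[0,0,0,0,0,-0.974,1],[0,0,0,0,0,-0.974,1],[0,0,0,0,0,-0.974,1],[0,0,0,0,0,-0.974,1],[0,0,0,0,0,0,1]],
  ],
)

```text
time: 17.98
eef_pos: [572.8, -133.0, 259.7]
ee_rot: [3.141, -0.002, -3.119]
contact_force: [-0.2, 0.7, -4.8]
finger_gap: 43.8
finger_force: 62.1
```

```bash
python3 st.py; python3 to.py 545.6 39.3 260
```

```text
17.98 [ 1.06   0.706 -1.314  1.672  0.702  1.33   1.213] [ 572.8 -133.   259.7] [ 3.141e+00 -2.000e-03 -3.119e+00] [-0.2  0.7 -4.8] 43.8 62.1
z axis [-0.002  0.    -1.   ] x axis [-1.    -0.022  0.002] tool-frame delta mm [ 23.3 172.9  -0.2]
```

>>> play_rows(
  rows=[
    [[0.129,0.96,0,0,0,0,1],[0.129,0.96,0,0,0,0,1],[0.129,0.96,0,0,0,0,1],[0.129,0.96,0,0,0,0,1],[0.129,0.96,0,0,0,0,1],[0.129,0.96,0,0,0,0,1],[0.129,0.96,0,0,0,0,1],[0.129,0.96,0,0,0,0,1]],
  ],
)

```text
time: 18.65
eef_pos: [549.5, 21.1, 260.5]
ee_rot: [-3.141, -0.001, -3.127]
contact_force: [0.7, 0.3, -4.8]
finger_gap: 43.0
finger_force: 62.1
```

>>> play_rows(
  rows=[
    [[0.129,0.96,0,0,0,0,1],[0,0,0,0,0,0,1],[0,0,0,0,0,0,1]],
  ],
)

```text
time: 18.9
eef_pos: [546.5, 40.9, 260.9]
ee_rot: [-3.141, -0.0, -3.123]
contact_force: [0.3, -0.6, -4.8]
finger_gap: 42.8
finger_force: 62.2
```

```bash
python3 st.py; python3 to.py 545.6 39.3 260; python3 - <<'E'
from h import *
c=cam("wrist"); cv2.imwrite("pics/w5.png",c[0])
B=(540.5,39.2,.02)
for P in ((-53,65,80),(-53,-65,80),(-67,-65,80),(-80,-95,12),(-80,95,12),(-66,13,80)):
    n,k=np.sin(B[2]),np.cos(B[2]); print(P,proj(c,(B[0]+k*P[0]-n*P[1],B[1]+n*P[0]+k*P[1],P[2])).round(1))
E
```

```text
18.9 [ 0.831  0.626 -1.338  1.769  0.64   1.275  0.92 ] [546.5  40.9 260.9] [-3.141 -0.    -3.123] [ 0.3 -0.6 -4.8] 42.8 62.2
z axis [-0.    -0.001 -1.   ] x axis [-1.    -0.019  0.   ] tool-frame delta mm [ 1.  -1.6  0.9]
(-53, 65, 80) [385.2 149.5]
(-53, -65, 80) [237.6 149.7]
(-67, -65, 80) [236.5 133.1]
(-80, -95, 12) [220.6 119. ]
(-80, 95, 12) [402.8 118.7]
(-66, 13, 80) [326.3 134.2]
```

View pics/w5.png

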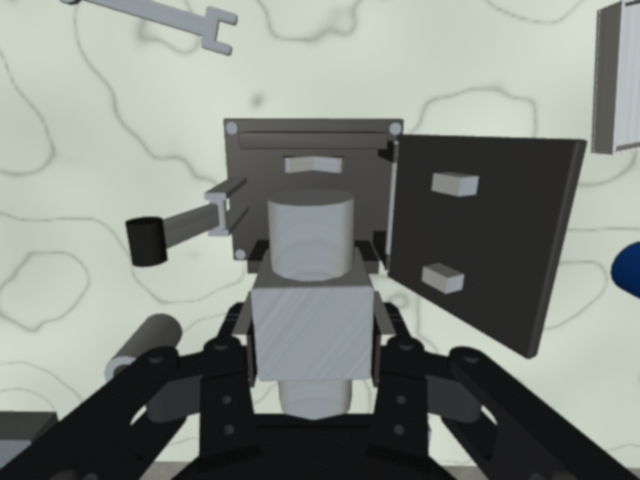

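Wrist view: saddle groove at (313,163), base corners at (224,119) and (404,118), spindle on column 311. It's aligned to about 1 mm, so I'll go down.

>>> play_rows(
  rows=[
    [[0.05,0.025,0.9,0,0,0,1],[0,0,1,0,0,0,1],[0,0,1,0,0,0,1],[0,0,1,0,0,0,1],[0,0,1,0,0,0,1],[0,0,1,0,0,0,1],[0,0,1,0,0,0,1],[0,0,0,0,0,0,1]],
  ],
)

```text
time: 19.62
eef_pos: [543.9, 37.3, 119.0]
ee_rot: [-3.14, -0.007, -3.127]
contact_force: [-0.8, -1.1, -3.8]
finger_gap: 43.3
finger_force: 62.4
```

```bash
python3 st.py; python3 to.py 545.6 41.5 42
```

```text
19.62 [ 0.722  0.77  -1.158  1.893  0.819  1.062  0.798] [543.9  37.3 119. ] [-3.14  -0.007 -3.127] [-0.8 -1.1 -3.8] 43.3 62.4
z axis [-0.007 -0.002 -1.   ] x axis [-1.    -0.014  0.007] tool-frame delta mm [-2.3  4.3 77. ]
```

>>> play_rows(
  rows=[
    [[-0.05,0.1,0.6,0,0,0,1],[-0.05,0.1,0.6,0,0,0,1],[0,0,0.6,0,0,0,1],[0,0,0.6,0,0,0,1],[0,0,0,0,0,0,1],[0,0,0,0,0,0,1]],
  ],
)

```text
time: 20.12
eef_pos: [547.7, 43.9, 74.4]
ee_rot: [-3.141, -0.002, -3.123]
contact_force: [0.4, -0.3, -4.1]
finger_gap: 43.5
finger_force: 62.3
```

```bash
python3 st.py; python3 to.py 545.6 41.5 42
```

```text
20.12 [ 0.668  0.826 -1.092  1.908  0.89   0.997  0.747] [547.7  43.9  74.4] [-3.141e+00 -2.000e-03 -3.123e+00] [ 0.4 -0.3 -4.1] 43.5 62.3
z axis [-0.002 -0.001 -1.   ] x axis [-1.    -0.018  0.002] tool-frame delta mm [ 2.1 -2.4 32.4]
```

>>> play_rows(
  rows=[
    [[0.1,-0.11,0.2,0,0,0,1],[0,0,0.3,0,0,0,1],[0,0,0.3,0,0,0,1],[0,0,0.3,0,0,0,1],[0,0,0.2,0,0,0,1],[0,0,0,0,0,0,1],[0,0,0,0,0,0,1]],
  ],
)

```text
time: 20.7
eef_pos: [546.1, 41.8, 48.9]
ee_rot: [-3.141, -0.001, -3.123]
contact_force: [1.1, 0.2, -4.2]
finger_gap: 43.1
finger_force: 62.5
```

>>> play_rows(
  rows=[
    [[0,0,0.05,0,0,0,1],[0,0,0.05,0,0,0,1],[0,0,0.05,0,0,0,1],[0,0,0,0,0,0,1],[0,0,0,0,0,0,1]],
  ],
)

```text
time: 21.12
eef_pos: [546.3, 41.7, 46.2]
ee_rot: [-3.141, 0.0, -3.123]
contact_force: [0.0, -0.6, -4.9]
finger_gap: 43.5
finger_force: 62.5
```

```bash
python3 st.py; python3 to.py 545.6 41.5 42
```

```text
21.12 [ 0.648  0.859 -1.052  1.922  0.936  0.955  0.719] [546.3  41.7  46.2] [-3.141  0.    -3.123] [ 0.  -0.6 -4.9] 43.5 62.5
z axis [ 0.    -0.001 -1.   ] x axis [-1.    -0.018 -0.   ] tool-frame delta mm [ 0.7 -0.2  4.2]
```

>>> play_rows(
  rows=[
    [[0.03,0,0.05,0,0,0,1],[0,0,0.05,0,0,0,1],[0,0,0,0,0,0,1],[0,0,0,0,0,0,1]],
  ],
)

```text
time: 21.45
eef_pos: [545.7, 41.6, 44.1]
ee_rot: [-3.141, 0.0, -3.124]
contact_force: [-0.1, -0.2, -4.9]
finger_gap: 43.2
finger_force: 62.6
```

>>> play_rows(
  rows=[
    [[0,0,0.05,0,0,0,1],[0,0,0,0,0,0,1],[0,0,0,0,0,0,1]],
  ],
)

```text
time: 21.7
eef_pos: [545.9, 41.3, 43.5]
ee_rot: [-3.14, 0.0, -3.124]
contact_force: [-1.1, -1.8, 0.9]
finger_gap: 43.4
finger_force: 63.2
```

>>> play_rows(
  rows=[
    [[0,0,0.04,0,0,0,1],[0,0,0,0,0,0,1],[0,0,0,0,0,0,1]],
  ],
)

```text
time: 21.95
eef_pos: [546.1, 41.1, 43.1]
ee_rot: [-3.14, 0.001, -3.124]
contact_force: [-2.9, -3.7, 5.7]
finger_gap: 43.4
finger_force: 63.8
```

The V is pushing the spindle towards -y, so I'll ease 1 mm that way and settle.

>>> play_rows(
  rows=[
    [[0,-0.05,0,0,0,0,1],[0,0,0,0,0,0,1],[0,0,0.04,0,0,0,1],[0,0,0,0,0,0,1],[0,0,0,0,0,0,1]],
  ],
)

```text
time: 22.37
eef_pos: [546.2, 40.6, 42.6]
ee_rot: [-3.14, 0.001, -3.124]
contact_force: [-3.2, -3.0, 10.3]
finger_gap: 43.0
finger_force: 64.1
```

>>> play_rows(
  rows=[
    [[0,-0.03,0.03,0,0,0,1],[0,0,0,0,0,0,1],[0,0,0,0,0,0,1]],
  ],
)

```text
time: 22.62
eef_pos: [546.3, 40.6, 42.5]
ee_rot: [-3.141, 0.001, -3.124]
contact_force: [-5.0, -3.0, 14.3]
finger_gap: 43.2
finger_force: 64.5
```

Seated at z = 42.5. I'll release, rise and look.

>>> play_rows(
  rows=[
    [[0,0,0,0,0,0,0.1],[0,0,0,0,0,0,-0.1],[0,0,0,0,0,0,-0.3],[0,0,0,0,0,0,-0.5],[0,0,0,0,0,0,-0.6],[0,0,0,0,0,0,-0.6],[0,0,0,0,0,0,-0.6]],
  ],
)

```text
time: 23.2
eef_pos: [545.7, 40.3, 40.8]
ee_rot: [-3.141, -0.0, -3.123]
contact_force: [0.5, -0.2, 0.3]
finger_gap: 68.1
finger_force: 0.0
```

>>> play_rows(
  rows=[
    [[0,0,-0.4,0,0,0,-0.6],[0,0,-1,0,0,0,-0.6],[0,0,-1,0,0,0,-0.6],[0,0,-1,0,0,0,-0.6],[0,0,-1,0,0,0,-0.6],[0,0,-1,0,0,0,-0.6],[0,0,-1,0,0,0,-0.6],[0,0,-1,0,0,0,-0.6]],
  ],
)

```text
time: 23.87
eef_pos: [545.5, 40.4, 190.5]
ee_rot: [-3.141, 0.0, -3.123]
contact_force: [-0.4, 0.2, 0.8]
finger_gap: 68.4
finger_force: 0.0
```

>>> play_rows(
  rows=[
    [[0,0,-1,0,0,0,-0.6],[0,0,-1,0,0,0,-0.6],[0,0,-1,0,0,0,-0.6],[0,0,-1,0,0,0,1],[0,0,-1,0,0,0,1],[0,0,0,0,0,0,1],[0,0,0,0,0,0,1]],
  ],
)

```text
time: 24.45
eef_pos: [546.1, 40.6, 290.3]
ee_rot: [-3.141, 0.002, -3.123]
contact_force: [-0.1, 0.1, -0.3]
finger_gap: 20.4
finger_force: 0.0
```

```bash
python3 st.py; python3 - <<'E'
from h import *
c=cam("wrist"); cv2.imwrite("pics/w6.png",c[0][60:420,80:620])
E
```

```text
24.45 [ 0.853  0.597 -1.367  1.736  0.606  1.318  0.945] [546.1  40.6 290.3] [-3.141e+00  2.000e-03 -3.123e+00] [-0.1  0.1 -0.3] 20.4 0.0
```

View pics/w6.png

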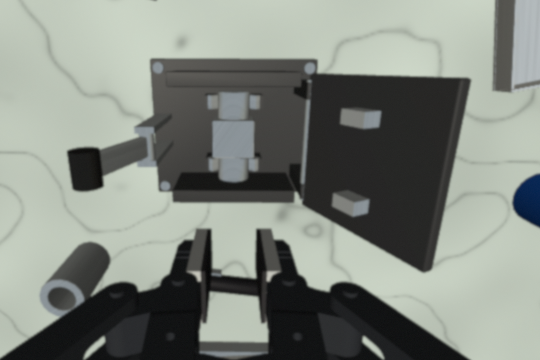

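The spindle lies in both saddles: square at about (233,138) in the crop, with V flanks visible at both journals. That was one picture more than the 10 allowed, so I will view no more and rely on numbers. Next I turn the closed hand and go behind the lid.

>>> play_rows(
  rows=[
    [[0,0,0,0,0,0.993,1],[0,0,0,0,0,0.993,1],[0,0,0,0,0,0.993,1],[0,0,0,0,0,0.993,1],[0,0,0,0,0,0.993,1],[0,0,0,0,0,0.993,1],[0,0,0,0,0,0.993,1],[0,0,0,0,0,0.993,1]],
  ],
)

```text
time: 25.17
eef_pos: [544.8, 40.0, 287.7]
ee_rot: [-3.14, -0.001, 2.201]
contact_force: [-0.3, -0.2, -1.1]
finger_gap: 0.2
finger_force: 0.0
```

>>> play_rows(
  rows=[
    [[0,0,0,0,0,0.993,1],[0,0,0,0,0,0.993,1],[0,0,0,0,0,0.993,1],[0,0,0,0,0,0.993,1],[0,0,0,0,0,0.993,1],[0.995,-0.075,0,0,0,0,1],[0.995,-0.075,0,0,0,0,1],[0.995,-0.075,0,0,0,0,1]],
  ],
)

```text
time: 25.83
eef_pos: [537.9, 99.7, 287.7]
ee_rot: [-3.139, 0.001, 1.61]
contact_force: [0.3, 0.8, 0.2]
finger_gap: 0.0
finger_force: 0.0
```

>>> play_rows(
  rows=[
    [[0.995,-0.075,0,0,0,0,1],[0.995,-0.075,0,0,0,0,1],[0.995,-0.075,0,0,0,0,1],[0.995,-0.075,0,0,0,0,1],[0.995,-0.075,0,0,0,0,1],[0.995,-0.075,0,0,0,0,1],[0.995,-0.075,0,0,0,0,1],[0,0,0,0,0,0,1]],
  ],
)

```text
time: 26.5
eef_pos: [520.3, 243.0, 288.1]
ee_rot: [-3.14, -0.002, 1.617]
contact_force: [-0.2, 0.8, 1.1]
finger_gap: 0.2
finger_force: 0.0
```

```bash
cat > bx.py <<'E'
from h import *
B=(540.7,40.2,.02)
s=monitor.observe(); d=s["eef_pos"][:2]-B[:2]; k,n=np.cos(B[2]),np.sin(B[2])
print("t",round(s["time"],2),"box xyz",np.round([k*d[0]+n*d[1],-n*d[0]+k*d[1],s["eef_pos"][2]],1),"rot",(s["ee_rot"]).round(3),"F",s["contact_force"].round(1),"q",s["joints"].round(2),"gap",round(s["finger_gap"],1))
E
python3 bx.py
```

```text
t 26.5 box xyz [-16.4 203.2 288.1] rot [-3.140e+00 -2.000e-03  1.617e+00] F [-0.2  0.8  1.1] q [ 0.27  0.46 -1.01  1.68  0.41  1.23 -0.78] gap 0.2
```

>>> play_rows(
  rows=[
    [[0,0.15,0.85,0,0,0,1],[0,0,0.85,0,0,0,1],[0,0,0.85,0,0,0,1],[0,0,0.85,0,0,0,1],[0,0,0.85,0,0,0,1],[-0.9,0,0,0,0,0,1],[-0.9,0,0,0,0,0,1],[-0.2,0,0,0,0,0,1]],
  ],
)

```text
time: 27.17
eef_pos: [527.0, 194.4, 201.9]
ee_rot: [-3.138, 0.004, 1.608]
contact_force: [0.7, -0.7, -0.5]
finger_gap: -0.1
finger_force: 0.0
```

>>> play_rows(
  rows=[
    [[-0.3,0,0,0,0,0,1],[-0.3,0,0,0,0,0,1],[-0.3,0,0,0,0,0,1],[-0.3,0,0,0,0,0,1],[-0.3,0,0,0,0,0,1],[-0.3,0,0,0,0,0,1]],
  ],
)

```text
time: 27.67
eef_pos: [529.1, 165.9, 205.4]
ee_rot: [3.139, -0.004, 1.614]
contact_force: [-1.3, 4.6, 3.8]
finger_gap: -0.2
finger_force: 2.4
```

```bash
python3 bx.py
```

```text
t 27.67 box xyz [ -9.1 125.9 205.4] rot [ 3.139 -0.004  1.614] F [-1.3  4.6  3.8] q [ 0.39  0.51 -0.96  1.82  0.47  1.06 -0.71] gap -0.2
```

>>> play_rows(
  rows=[
    [[-0.3,0,0,0,0,0,1],[-0.3,0,0,0,0,0,1],[-0.3,0,0,0,0,0,1],[-0.3,0,0,0,0,0,1],[-0.3,0,0,0,0,0,1],[-0.25,0,0,0,0,0,1],[0,0,0,0,0,0,1]],
  ],
)

```text
time: 28.25
eef_pos: [530.2, 125.6, 203.5]
ee_rot: [-3.141, 0.002, 1.609]
contact_force: [0.3, 0.2, 0.9]
finger_gap: -0.1
finger_force: 0.2
```

```bash
python3 bx.py
```

```text
t 28.25 box xyz [ -8.8  85.6 203.5] rot [-3.141e+00  2.000e-03  1.609e+00] F [0.3 0.2 0.9] q [ 0.47  0.49 -0.96  1.84  0.46  1.06 -0.64] gap -0.1
```

>>> play_rows(
  rows=[
    [[-0.35,0,0.03,0,0,0,1],[-0.35,0,0.03,0,0,0,1],[-0.31,0,0.07,0,0,0,1],[-0.31,0,0.07,0,0,0,1],[-0.31,0,0.07,0,0,0,1],[-0.3,0,0.12,0,0,0,1],[-0.3,0,0.12,0,0,0,1],[-0.3,0,0.12,0,0,0,1]],
  ],
)

```text
time: 28.92
eef_pos: [531.9, 76.1, 190.9]
ee_rot: [-3.141, 0.001, 1.61]
contact_force: [-1.6, 4.1, 0.4]
finger_gap: 0.3
finger_force: 1.4
```

```bash
python3 bx.py
```

```text
t 28.92 box xyz [ -8.1  36.1 190.9] rot [-3.141e+00  1.000e-03  1.610e+00] F [-1.6  4.1  0.4] q [ 0.56  0.49 -0.95  1.87  0.47  1.02 -0.56] gap 0.3
```

On the arc exactly, so I'll continue.

>>> play_rows(
  rows=[
    [[-0.27,0,0.17,0,0,0,1],[-0.27,0,0.17,0,0,0,1],[-0.27,0,0.17,0,0,0,1],[-0.235,0,0.217,0,0,0,1],[-0.235,0,0.217,0,0,0,1],[-0.235,0,0.217,0,0,0,1]],
  ],
)

```text
time: 29.42
eef_pos: [533.6, 46.0, 167.7]
ee_rot: [3.141, 0.001, 1.61]
contact_force: [-1.4, 0.9, 2.5]
finger_gap: -0.2
finger_force: 1.2
```

>>> play_rows(
  rows=[
    [[-0.195,0,0.253,0,0,0,1],[-0.195,0,0.253,0,0,0,1],[-0.195,0,0.253,0,0,0,1],[-0.148,0,0.283,0,0,0,1],[-0.148,0,0.283,0,0,0,1],[-0.148,0,0.283,0,0,0,1]],
  ],
)

```text
time: 29.92
eef_pos: [534.4, 25.7, 135.4]
ee_rot: [3.141, 0.001, 1.611]
contact_force: [-1.2, 0.7, 3.2]
finger_gap: -0.1
finger_force: 1.0
```

```bash
python3 bx.py
```

```text
t 29.92 box xyz [ -6.6 -14.4 135.4] rot [3.141e+00 1.000e-03 1.611e+00] F [-1.2  0.7  3.2] q [ 0.6   0.56 -0.89  1.92  0.55  0.93 -0.52] gap -0.1
```

>>> play_rows(
  rows=[
    [[-0.095,0,0.305,0,0,0,1],[-0.095,0,0.305,0,0,0,1],[-0.095,0,0.305,0,0,0,1],[-0.043,0,0.3,0,0,0,1],[-0.043,0,0.25,0,0,0,1],[-0.043,0,0.2,0,0,0,1],[0,0,0,0,0,0,1]],
  ],
)

```text
time: 30.5
eef_pos: [534.1, 18.1, 101.7]
ee_rot: [-3.14, -0.0, 1.611]
contact_force: [-0.0, 0.4, 1.3]
finger_gap: -0.1
finger_force: 0.0
```

>>> play_rows(
  rows=[
    [[0,0,0.08,0,0,0,1],[0,0,0.08,0,0,0,1],[0,0,0,0,0,0,1],[0,0,0,0,0,0,1]],
  ],
)

```text
time: 30.83
eef_pos: [534.6, 18.2, 99.5]
ee_rot: [3.141, 0.0, 1.611]
contact_force: [0.1, 0.1, 0.9]
finger_gap: 0.1
finger_force: 0.0
```

```bash
python3 bx.py
```

```text
t 30.83 box xyz [ -6.5 -21.9  99.5] rot [3.141 0.    1.611] F [0.1 0.1 0.9] q [ 0.58  0.61 -0.85  1.94  0.6   0.87 -0.55] gap 0.1
```

>>> play_rows(
  rows=[
    [[0,0,0.06,0,0,0,1],[0,0,0,0,0,0,1],[0,0,0,0,0,0,1]],
  ],
)

```text
time: 31.08
eef_pos: [534.7, 18.0, 98.3]
ee_rot: [3.141, 0.0, 1.611]
contact_force: [0.1, -0.1, -0.0]
finger_gap: -0.0
finger_force: 0.1
```

>>> play_rows(
  rows=[
    [[0,0,0.06,0,0,0,1],[0,0,0,0,0,0,1],[0,0,0,0,0,0,1]],
  ],
)

```text
time: 31.33
eef_pos: [534.8, 18.0, 98.1]
ee_rot: [3.141, 0.001, 1.611]
contact_force: [-3.4, -1.2, 8.9]
finger_gap: 0.2
finger_force: 5.0
```

>>> play_rows(
  rows=[
    [[0,0,0.06,0,0,0,1],[0,0,0,0,0,0,1],[0,0,0,0,0,0,1]],
  ],
)

```text
time: 31.58
eef_pos: [534.8, 18.0, 98.0]
ee_rot: [3.141, 0.002, 1.611]
contact_force: [-7.0, -1.5, 21.3]
finger_gap: -0.1
finger_force: 10.4
```

The lid is shut, with a firm stop at face height 90 mm. I'll rise and go behind the clamp grip.

>>> play_rows(
  rows=[
    [[0,0,-0.5,0,0,0,1],[0,0,-1,0,0,0,1],[0,0,-1,0,0,0,1],[0,0,-1,0,0,0,1],[0,0,-1,0,0,0,1],[0,0,-1,0,0,0,1],[0,0,-1,0,0,0,1],[0,0,-0.5,0,0,0,1]],
  ],
)

```text
time: 32.25
eef_pos: [535.6, 18.3, 238.3]
ee_rot: [3.138, 0.001, 1.611]
contact_force: [-0.6, 0.5, -0.1]
finger_gap: 0.2
finger_force: 0.0
```

>>> play_rows(
  rows=[
    [[-1,0.2,0,0,0,0,1],[-1,0,0,0,0,0,1],[-1,0,0,0,0,0,1],[-1,0,0,0,0,0,1],[-1,0,0,0,0,0,1],[-1,0,0,0,0,0,1],[-0.2,0,0,0,0,0,1],[0,0,0,0,0,0,1]],
  ],
)

```text
time: 32.92
eef_pos: [543.2, -107.7, 235.3]
ee_rot: [-3.141, 0.0, 1.607]
contact_force: [0.3, 0.4, 0.4]
finger_gap: -0.3
finger_force: 0.0
```

```bash
python3 bx.py; python3 - <<'E'
from h import *
from scipy.optimize import least_squares
# numeric check of the clamp grip (black blob) seen from the scene camera
B=(540.7,40.2,.02); S=cam("scene"); k,n=np.cos(B[2]),np.sin(B[2])
cl=lambda th:(B[0]-n*(-82+82*np.cos(th)),B[1]+k*(-82+82*np.cos(th)),102+82*np.sin(th))
print("grip predicted px",proj(S,cl(1.905)))
# lid edge line at shut: luminance just inside/outside plate outline
for th in (0,.05,.1): print(th,proj(S,(B[0]+66*k+n*67,B[1]+66*n-67*k,90+142*np.sin(th))))
E
```

```text
t 32.92 box xyz [  -0.5 -147.9  235.3] rot [-3.141  0.     1.607] F [0.3 0.4 0.4] q [ 0.89  0.46 -0.96  1.79  0.42  1.11 -0.18] gap -0.3
grip predicted px [290.56494202 209.57980038]
0 [324.51635076 250.48559169]
0.05 [324.54628856 248.62718699]
0.1 [324.57651053 246.75114234]
```

Down to Z = 176, then push +Y.

>>> play_rows(
  rows=[
    [[0,0,0.8,0,0,0,1],[0,0,0.9,0,0,0,1],[0,0,0.9,0,0,0,1],[0,0,0.365,0,0,0,1],[0,0,0,0,0,0,1],[0,0,0,0,0,0,1]],
  ],
)

```text
time: 33.47
eef_pos: [543.6, -104.4, 176.9]
ee_rot: [-3.141, -0.0, 1.613]
contact_force: [0.2, -0.5, 0.5]
finger_gap: 0.1
finger_force: 0.0
```

>>> play_rows(
  rows=[
    [[0.4,0,0,0,0,0,1],[0.4,0,0,0,0,0,1],[0.4,0,0,0,0,0,1],[0.4,0,0,0,0,0,1],[0.4,0,0,0,0,0,1]],
  ],
)

```text
time: 33.88
eef_pos: [543.1, -66.1, 178.0]
ee_rot: [3.139, 0.003, 1.61]
contact_force: [2.1, -3.7, 3.0]
finger_gap: -0.0
finger_force: 2.0
```

```bash
python3 bx.py
```

```text
t 33.88 box xyz [   0.3 -106.3  178. ] rot [3.139e+00 3.000e-03 1.610e+00] F [ 2.1 -3.7  3. ] q [ 0.79  0.52 -0.92  1.86  0.49  1.   -0.31] gap -0.0
```

>>> play_rows(
  rows=[
    [[0.3,0,0.02,0,0,0,1],[0.3,0,0.02,0,0,0,1],[0.3,0,0,0,0,0,1],[0.3,0,0,0,0,0,1],[0.3,0,0,0,0,0,1],[0.3,0,0,0,0,0,1],[0.25,0,0,0,0,0,1],[0,0,0,0,0,0,1]],
  ],
)

```text
time: 34.55
eef_pos: [538.9, -23.7, 175.0]
ee_rot: [-3.139, 0.0, 1.612]
contact_force: [-0.6, -0.8, -0.7]
finger_gap: 0.1
finger_force: 0.7
```

```bash
python3 bx.py
```

```text
t 34.55 box xyz [ -3.1 -63.8 175. ] rot [-3.139  0.     1.612] F [-0.6 -0.8 -0.7] q [ 0.72  0.52 -0.93  1.88  0.49  1.   -0.38] gap 0.1
```

>>> play_rows(
  rows=[
    [[-0.2,0,0,0,0,0,1],[0,0.15,-0.8,0,0,0,1],[0,0,-0.8,0,0,0,1],[0.7,0,0,0,0,0,1],[0.75,0,0,0,0,0,1],[0,0,0,0,0,0,1]],
  ],
)

```text
time: 35.05
eef_pos: [542.5, 4.5, 208.9]
ee_rot: [3.139, -0.003, 1.615]
contact_force: [-0.6, 0.6, -0.3]
finger_gap: 0.2
finger_force: 0.0
```

>>> play_rows(
  rows=[
    [[0,0,0.2,0,0,0,1],[0,0,0.2,0,0,0,1],[0,0,0.2,0,0,0,1],[0,0,0.2,0,0,0,1],[0.1,0,0.2,0,0,0,1]],
  ],
)

```text
time: 35.47
eef_pos: [542.3, 4.8, 189.0]
ee_rot: [3.141, -0.003, 1.611]
contact_force: [-7.5, 8.9, 22.4]
finger_gap: 0.2
finger_force: 11.3
```

```bash
python3 bx.py
```

```text
t 35.47 box xyz [  0.9 -35.5 189. ] rot [ 3.141e+00 -3.000e-03  1.611e+00] F [-7.5  8.9 22.4] q [ 0.68  0.5  -0.94  1.86  0.47  1.02 -0.42] gap 0.2
```

>>> play_rows(
  rows=[
    [[0.2,0,0.1,0,0,0,1],[0.2,0,0.15,0,0,0,1],[0.17,0,0.17,0,0,0,1],[0.17,0,0.17,0,0,0,1],[0.17,0,0.17,0,0,0,1]],
  ],
)

```text
time: 35.88
eef_pos: [541.9, 25.0, 174.0]
ee_rot: [3.14, -0.005, 1.613]
contact_force: [-3.6, 8.5, 13.0]
finger_gap: 0.0
finger_force: 6.3
```

```bash
python3 bx.py
```

```text
t 35.88 box xyz [  0.9 -15.2 174. ] rot [ 3.14  -0.005  1.613] F [-3.6  8.5 13. ] q [ 0.63  0.52 -0.93  1.87  0.49  0.99 -0.47] gap 0.0
```

>>> play_rows(
  rows=[
    [[0.1,0,0.2,0,0,0,1],[0.1,0,0.2,0,0,0,1],[0.1,0,0.2,0,0,0,1],[0.08,0,0.22,0,0,0,1],[0.08,0,0.22,0,0,0,1],[0.08,0,0.22,0,0,0,1]],
  ],
)

```text
time: 36.38
eef_pos: [542.2, 33.1, 147.9]
ee_rot: [3.139, -0.002, 1.612]
contact_force: [0.1, 3.8, 4.8]
finger_gap: 0.4
finger_force: 2.2
```

```bash
python3 bx.py
```

```text
t 36.38 box xyz [  1.4  -7.1 147.9] rot [ 3.139e+00 -2.000e-03  1.612e+00] F [0.1 3.8 4.8] q [ 0.59  0.56 -0.9   1.89  0.53  0.95 -0.52] gap 0.4
```

>>> play_rows(
  rows=[
    [[0.06,0,0.22,0,0,0,1],[0.06,0,0.22,0,0,0,1],[0.04,0,0.22,0,0,0,1],[0.02,0,0.22,0,0,0,1],[0.02,0,0.2,0,0,0,1],[0,0,0.1,0,0,0,1],[0,0,0,0,0,0,1]],
  ],
)

```text
time: 36.97
eef_pos: [540.2, 34.3, 122.9]
ee_rot: [-3.14, 0.001, 1.61]
contact_force: [-0.3, 1.3, 1.3]
finger_gap: -0.2
finger_force: 0.0
```

>>> play_rows(
  rows=[
    [[0,0,0.07,0,0,0,1],[0,0,0.07,0,0,0,1],[0,0,0,0,0,0,1],[0,0,0,0,0,0,1]],
  ],
)

```text
time: 37.3
eef_pos: [540.3, 34.4, 121.0]
ee_rot: [-3.14, 0.002, 1.61]
contact_force: [-2.3, 0.3, 4.6]
finger_gap: -0.0
finger_force: 2.2
```

```bash
python3 bx.py
```

```text
t 37.3 box xyz [ -0.5  -5.7 121. ] rot [-3.14e+00  2.00e-03  1.61e+00] F [-2.3  0.3  4.6] q [ 0.56  0.59 -0.87  1.91  0.57  0.91 -0.56] gap -0.0
```

>>> play_rows(
  rows=[
    [[0,0,0.06,0,0,0,1],[0,0,0,0,0,0,1],[0,0,0,0,0,0,1]],
  ],
)

```text
time: 37.55
eef_pos: [540.4, 34.5, 120.7]
ee_rot: [-3.141, 0.003, 1.61]
contact_force: [-5.3, -0.9, 13.9]
finger_gap: 0.1
finger_force: 6.7
```

>>> play_rows(
  rows=[
    [[0,0,0.05,0,0,0,1],[0,0,0,0,0,0,1],[0,0,0,0,0,0,1]],
  ],
)

```text
time: 37.8
eef_pos: [540.5, 34.5, 120.4]
ee_rot: [-3.141, 0.003, 1.61]
contact_force: [-8.6, -1.4, 21.4]
finger_gap: 0.3
finger_force: 10.3
```

There is a firm stop. I'll withdraw straight up and check numerically that the bystanders have not moved.

>>> play_rows(
  rows=[
    [[0,0,-0.3,0,0,0,1],[0,0,-1,0,0,0,1],[0,0,-1,0,0,0,1],[0,0,-1,0,0,0,1],[0,0,-1,0,0,0,1],[0,0,-1,0,0,0,1],[0,0,-1,0,0,0,1],[0,0,-1,0,0,0,1]],
  ],
)

```text
time: 38.47
eef_pos: [540.6, 34.5, 265.4]
ee_rot: [-3.141, 0.001, 1.61]
contact_force: [-0.8, -0.4, 0.7]
finger_gap: 0.0
finger_force: 0.0
```

>>> play_rows(
  rows=[
    [[-1,0,0,0,0,0,1],[-1,0,0,0,0,0,1],[-1,0,0,0,0,0,1],[-1,0,0,0,0,0,1],[-1,0,0,0,0,0,1],[-1,0,0,0,0,0,1],[-1,0,0,0,0,0,1],[0,0,0,0,0,0,1]],
  ],
)

```text
time: 39.13
eef_pos: [546.0, -110.9, 263.9]
ee_rot: [-3.14, 0.003, 1.603]
contact_force: [-0.7, -0.5, -0.2]
finger_gap: -0.0
finger_force: 0.0
```

```bash
python3 bx.py; python3 - <<'E'
from h import *
for n in("top","scene"):
    o=cv2.imread(f"pics/{n}0.png");c=cam(n); d=cv2.absdiff(cv2.GaussianBlur(o,(5,5),0),cv2.GaussianBlur(c[0],(5,5),0)).max(2)
    N,_,st,_=cv2.connectedComponentsWithStats((d>30).astype(np.uint8)); print(n,[tuple(x) for x in st[1:] if x[4]>15])
# clamp grip: black blob on the (dark grey) lid, wrist view, at height 102
c=cam("wrist"); B=(540.7,40.2); u,v=proj(c,(B[0],B[1],102)); g=c[0].max(2); print("grip predicted",u,v)
if 0<v<480:
    v0,u0=max(int(v)-40,0),max(int(u)-50,0); w=g[v0:int(v)+40,u0:int(u)+50]; m=(w<np.percentile(w,6)).astype(np.uint8)
    N,_,st,ce=cv2.connectedComponentsWithStats(cv2.morphologyEx(m,cv2.MORPH_CLOSE,np.ones((3,3)))); print([(st[i].tolist(),(ce[i]+[u0,v0]).round(1).tolist()) for i in range(1,N) if st[i][4]>25])
E
```

```text
t 39.13 box xyz [   2.3 -151.1  263.9] rot [-3.140e+00  3.000e-03  1.603e+00] F [-0.7 -0.5 -0.2] q [ 0.9   0.44 -0.97  1.75  0.39  1.17 -0.15] gap -0.0
top [(np.int32(360), np.int32(187), np.int32(154), np.int32(293), np.int32(6000)), (np.int32(433), np.int32(203), np.int32(5), np.int32(11), np.int32(27)), (np.int32(427), np.int32(213), np.int32(21), np.int32(21), np.int32(315)), (np.int32(238), np.int32(218), np.int32(41), np.int32(60), np.int32(2093)), (np.int32(292), np.int32(227), np.int32(33), np.int32(5), np.int32(126)), (np.int32(297), np.int32(233), np.int32(20), np.int32(5), np.int32(68)), (np.int32(340), np.int32(238), np.int32(19), np.int32(13), np.int32(196)), (np.int32(303), np.int32(243), np.int32(6), np.int32(9), np.int32(49)), (np.int32(312), np.int32(243), np.int32(25), np.int32(9), np.int32(177)), (np.int32(417), np.int32(258), np.int32(5), np.int32(8), np.int32(22)), (np.int32(298), np.int32(261), np.int32(20), np.int32(4), np.int32(62)), (np.int32(449), np.int32(283), np.int32(19), np.int32(54), np.int32(183)), (np.int32(603), np.int32(407), np.int32(37), np.int32
[... 388 characters left out ...]
nt32(50)), (np.int32(351), np.int32(136), np.int32(65), np.int32(89), np.int32(3161)), (np.int32(298), np.int32(186), np.int32(54), np.int32(23), np.int32(230)), (np.int32(282), np.int32(198), np.int32(66), np.int32(31), np.int32(751)), (np.int32(352), np.int32(200), np.int32(4), np.int32(9), np.int32(23)), (np.int32(359), np.int32(201), np.int32(15), np.int32(23), np.int32(137)), (np.int32(325), np.int32(212), np.int32(17), np.int32(14), np.int32(95)), (np.int32(328), np.int32(215), np.int32(33), np.int32(17), np.int32(163)), (np.int32(191), np.int32(292), np.int32(29), np.int32(34), np.int32(685))]
grip predicted 313.0250927344856 32.656557618150536
[([31, 17, 35, 32, 434], [311.3, 33.8])]
```

```bash
python3 -c "
from plant import workorder
print(workorder.finish_job())"
```

```text
the job is handed in; nothing more can be done
None
```

The job is handed in at about 39 s: spindle laid down, regrasped and seated in the saddles, lid shut, then the clamp swung down, with no bystander showing a shift in the before/after camera comparison; I viewed 11 pictures, one more than the 10 allowed.

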